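Lean the wide recipe stand back for a seated cook

ROBOT

A 6-joint arm with a two-finger parallel gripper is mounted at the origin on the work surface. World frame = base frame: x ahead of the robot, y to its left, z up, the work surface at z = 0. Lengths are in m, angles in rad, forces in N, time in s.
With the tool pointing down it reaches from about 0.425 to 0.95 m from the base axis. Payload 3.5 kg.
Tool frame: the origin (TCP) lies midway between the tips of the shut fingers; the grasp point (between the pads) lies 19 mm behind it; z points along the fingers, y is the line along which they close (so a half turn about z gives the same grasp; the last joint's range is limited). The gripper opens to 85 mm and grips with 20 to 120 N. Pads are 22 mm wide; open, the fingers measure 114 mm over their backs; the gripper's body (76 mm by 85 mm) begins 54 mm behind the grasp point. The pads swing forward as they close: fully open they stand 13 mm farther back than shut.
Start: joints at [-1.396, 0.286, 1.577, -0, 1.279, -0.15], TCP at [0.215, -0.64, 0.231] pointing down, gripper open.
Joint ranges: [-2.77, 2.77], [-0.9, 2.22], [0.21, 2.48], [-1.53, 4.67], [0.24, 2.81], [-2.84, 2.84]. Speed limits (rad/s): [2.79, 2.79, 3.14, 3.14, 3.14, 3.14].

INTERFACE

Orientations are given as a unit quaternion [x, y, z, w].
In Python, from plant import ctrl, cams, order gives the robot as it stands.
- The arm moves only by the tool move_arm, never from a script. Its argument "plan" is one flat list of numbers, 7 for each row, row after row: the shift along the world's x, y, z in mm, then the turn, a rotation vector about the world's x, y, z in degrees, then the finger opening in mm, from 0 to 85.4. A call has 1 to 12 rows; each row shifts and turns the commanded pose from where the row before left it; what a row does not reach is not made up. A row lasts 1/10 s, in which the tool goes at most 50 mm and 8.59 degrees, less where a joint would pass 70% of its speed; a pose out of reach is approached as far as the arm can. A call is refused whole if a number of a shift passes 50 or a number of a turn 8.59, either way. A call with a gripper value outside its range is refused whole. The fingers move at their own pace and stop on an object; "newtons" is the grip in N (left out, the last holds). Time passes only in rows, so rows that do not move let the fingers close. It gives the time, the measured TCP pose, the force, the opening and the grip force at its end, in the units of the state.
- ctrl.get_state(): the state, without advancing time (a new reading comes with each control period).
- cams.read_camera(name): name is "side" or "top" or "wrist"; returns a dict with "color" (480x640x3 uint8, red, green, blue), "fov_y" (degrees; the focal length in pixels is half the picture's height over the tangent of half this angle, whatever the lens; pixels are square), "cx", "cy" (the principal point, pixels), "origin" and "orientation" of the camera in the world; the wrist camera has in their place "T_tool_cam" (4x4, takes a point from camera to tool coordinates, whose origin is the TCP and whose axes are the flange's). Camera axes: x right, y up, looking along -z (the intrinsics and any distortion apply to the point x, -y, -z); pixel columns grow to the right and rows downward; lengths in m; the calibration is good to about 2 mm. A picture is of the moment at which its call begins: read the wrist's pose just before it. There is no depth.
- order.sign_off(): hands the job in; it is judged then, once.
The state is a dict: "time": time; "qpos": joint angles; "dq": joint speeds; "joint_efforts": joint torques, N m; "eef_pos": TCP position; "tcp_rot": TCP orientation; "contact_force": force on the tool from outside, world axes, zero at the start; "wrist_torque": the same for the moment, N m; "opening": opening from 0.0 (shut) to 1.0 (fully open); "finger_force": force on a finger pad.
Only numpy, scipy, OpenCV 4.12 (cv2) and the standard library are available. Lean on these libraries where they do the work, as an engineer would, in place of code of your own. Each camera call takes 0.05 s, during which the arm holds its last target. There are 200 camera calls.

TASK

Two wooden recipe stands with stiff hinges stand on the counter, facing the cook's seat on the far side. Tilt the board of the wide, low one back (towards the robot, away from the seat) until it leans 45 degrees from upright, let go, and watch for a good second that it stays there. Leave the narrow, tall stand as it is.

Things in the scene. Friction and masses are not known exactly. Their poses are not given: they have to be found in the camera images.
- wide_stand: Base of the wide recipe stand, fixed to the counter: a wooden plate 140 (x) x 220 (y) x 12 mm high; origin at the centre of its underside, z up, x towards the front (the seat side, away from the robot, yaw within about 15 degrees), y along its width. The board's hinge axis runs along y through the point x = +30, z = +30 mm of this frame. Steel hinge ears at both ends reach 44 mm high.
- wide_board (a joint): Hinge angle of the wide stand's board in rad: 0 = upright, positive = leaning back towards the robot (the base's -x), 0.785 = 45 degrees; stops at -0.25 and 1.25. It is found between 0 and 0.35. The friction hinge stays where it is left; about 5 N at the bar moves it. The board is 184 mm wide, 120 mm high and 8 mm thick, of wood, from 5 to 125 mm above the hinge axis, with a shallow ledge and a paper card on its front.
- wide_bar (a point): Middle of the steel handle bar over the wide board's top edge: a round bar 10 mm thick and 86 mm long, parallel to the hinge axis (y), 165 mm from the axis and in the plane of the board, with 35 mm of open space between it and the board's top edge. Its frame turns with the board: y along the bar, z from the hinge to the bar. From above it can be pinched across in its middle, and it can turn between the fingers as the board tilts.
- narrow_bar (a point): Middle of the like handle bar (10 mm thick, 86 mm long) of the other stand, which must be left as it is: its board is 89 mm wide and 150 mm high and its base 140 x 125 mm. The bar lies 195 mm from that stand's hinge axis; same materials and same frame directions. The two stands stand side by side, either one on the left.

How it is judged:
On the way:
1. the wide board leans back 45 degrees (within 10) and stays there by itself, untouched (value of joint wide_board between 0.611 and 0.96 rad and velocity of joint wide_board between -0.05 and 0.05 rad/s and contact force between wide_stand and the arm below 0.1 N and contact force between wide_stand and the fingers below 0.1 N), for 0.5 s.
At the end, for the whole second after the job is handed in: The wide stand's board leans back 45 degrees from upright, within 10 degrees either way, at rest and released; the narrow stand's bar is within 20 mm of where it was (all of step 1 and distance of narrow_bar from where it was at the start of the episode below 0.02 m); the robot touches nothing.
It fails at once if the narrow stand's board is moved (its bar by more than 20 mm) (distance of narrow_bar from where it was at the start of the episode above 0.02 m).
It also fails if it takes over 32 s, if anything falls off the work surface, if the arm or the gripper's body presses on something with over 40 N, if the wrist force passes 120 N, or if a joint passes its speed limit or range.

## Working session

There is one attempt and no reset: what is moved stays moved. The work goes in short steps, Python scripts to look and compute and a tool call to move; the robot and the scene stay as the last step left them, time stands still between calls to the robot, and variables do not carry over. Pictures are saved under pics/ and viewed, at most 10 in all, crops included, and the job is handed in when it is done.

Besides the shell and the picture viewer there is one more tool, called after ">>>" as name(argument=value, ...) on one line, values as JSON. move_arm: Moves the arm, as the interface text tells. Its arguments: {"type":"object","properties":{"plan":{"type":"array","items":{"type":"number"}},"newtons":{"type":"number"}},"required":["plan"]}

```bash
mkdir -p pics
python3 - <<'E'
from plant import ctrl,cams
import cv2,pickle
s=ctrl.get_state();print(s['time'],s['eef_pos'],s['tcp_rot'],s['opening'])
d={}
for n in['side','top']:
    r=cams.read_camera(n);d[n]=r;cv2.imwrite(f'pics/{n}0.png',r['color'][:,:,::-1]);print(n,{k:v for k,v in r.items() if k!='color'})
pickle.dump(d,open('d0.pkl','wb'))
E
```

```text
0.0 [ 0.21530562 -0.63904554  0.22994341] [ 9.86841514e-01  1.61686176e-01 -2.80738702e-05 -1.18563494e-03] 1.0023756996892565
side {'fov_y': 53.49943752335802, 'cx': 320.1868185671116, 'cy': 239.07217997540968, 'origin': array([ 0.48078981, -0.63403726,  0.58134464]), 'orientation': array([ 0.46855989, -0.04949455, -0.08275117,  0.87815384])}
top {'fov_y': 57.84867209964578, 'cx': 326.92726137025255, 'cy': 231.9859290461673, 'origin': array([ 0.47853491, -0.00846319,  0.82337026]), 'orientation': array([ 0.07853994, -0.06656404, -0.65943787,  0.74467604])}
```

View pics/top0.png

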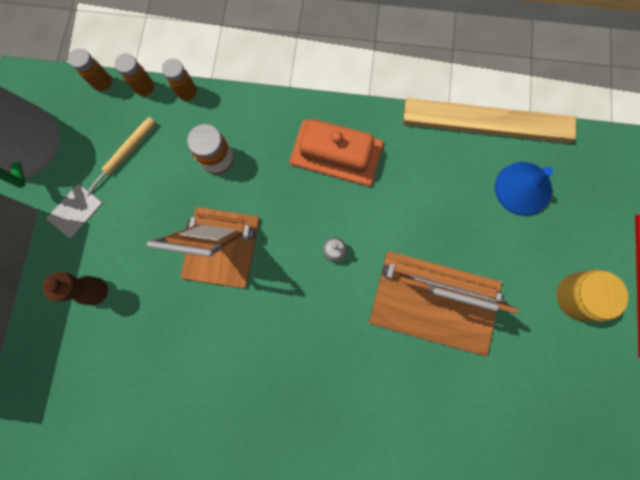

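View pics/side0.png

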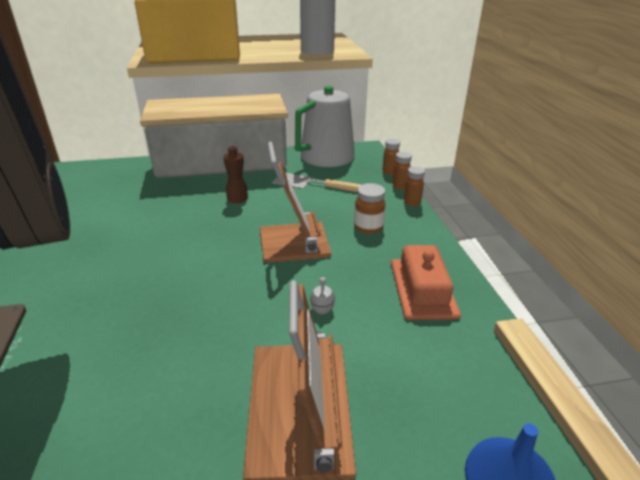

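The top view shows the wide stand on the right, with base corners near (388,254), (502,283), (488,353) and (371,324), and its bar from about (435,292) to (497,306). In the side view it is the nearer stand, with its bar from about (294,285) to (298,350).

```bash
cat > h.py <<'E'
import numpy as np
from scipy.spatial.transform import Rotation as R
def ray(r,p,o=None,M=None):
    f=240/np.tan(np.radians(r['fov_y'])/2)
    d=np.array([(p[0]-r['cx'])/f,-(p[1]-r['cy'])/f,-1])
    if M is None: M=R.from_quat(r['orientation']).as_matrix();o=r['origin']
    d=M@d;return np.array(o),d/np.linalg.norm(d)
def onz(o,d,z): return o+d*(z-o[2])/d[2]
def tri(rs):
    A=sum(np.eye(3)-np.outer(d,d) for o,d in rs);b=sum((np.eye(3)-np.outer(d,d))@o for o,d in rs)
    x=np.linalg.solve(A,b);return x,[np.linalg.norm(np.cross(x-o,d)) for o,d in rs]
E
python3 - <<'E'
import pickle,cv2
from h import *
d=pickle.load(open('d0.pkl','rb'));t,s=d['top'],d['side']
C=np.array([onz(*ray(t,p),.012) for p in[(388,254),(502,283),(488,353),(371,324)]]);print(C)
print([np.linalg.norm(C[i]-C[i-1]) for i in range(4)])
for a in[(435,292),(497,306)]:
  for b in[(294,285),(298,350)]: print(a,b,tri([ray(t,a),ray(s,b)]))
a=cv2.resize(t['color'][230:380,350:550],None,fx=2.8,fy=2.8,interpolation=2);b=cv2.resize(s['color'][260:480,220:380],None,fx=1.9,fy=1.9,interpolation=2)
im=np.zeros((420,560+b.shape[1],3),np.uint8);im[:,:560]=a;im[:b.shape[0],560:]=b[:420]
im=im[:,:800];cv2.imwrite('pics/c.png',im[:,:,::-1]);
E
```

```text
[[ 0.61833533 -0.10385349  0.012     ]
 [ 0.58961161 -0.31921594  0.012     ]
 [ 0.46056065 -0.29921877  0.012     ]
 [ 0.48582368 -0.08504852  0.012     ]]
[np.float64(0.13383932840274929), np.float64(0.21726950353864327), np.float64(0.13059110509862226), np.float64(0.21565508547343107)]
(435, 292) (294, 285) (array([ 0.5420074 , -0.15620647,  0.18743579]), [np.float64(0.0012305172314053877), np.float64(0.001230517231405214)])
(435, 292) (298, 350) (array([ 0.54681538, -0.17841219,  0.09072449]), [np.float64(0.0034065333552684082), np.float64(0.003406533355268647)])
(497, 306) (294, 285) (array([ 0.53052551, -0.22527476,  0.24422261]), [np.float64(0.003684690656871834), np.float64(0.0036846906568716482)])
(497, 306) (298, 350) (array([ 0.53310701, -0.25258025,  0.17036619]), [np.float64(0.00011476404166314022), np.float64(0.00011476404166327117)])
```

View pics/c.png

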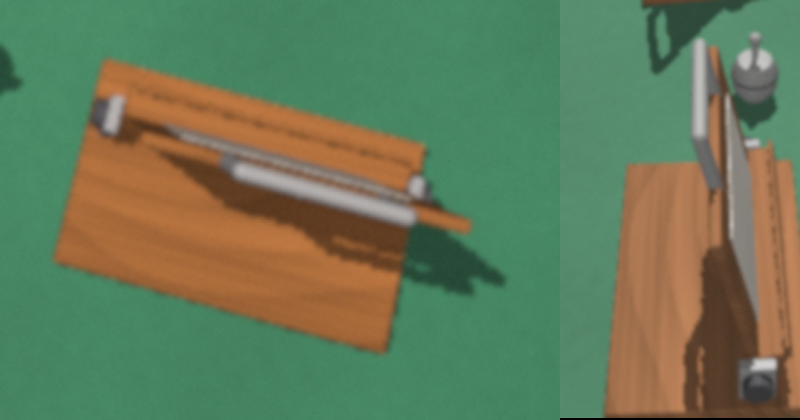

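The crop shows the bar as grey, from (434.6,292) to (497.5,306.4) in the top view. In the side view the bar runs from (293,282.5) to (293.7,331), and below that is its strut. I'll triangulate again with these points.

Run:
```python
import pickle
from h import *
d=pickle.load(open('d0.pkl','rb'));t,s=d['top'],d['side']
C=np.array([onz(*ray(t,p),.012) for p in[(387,251.4),(501.8,282),(488,355.7),(369.6,323.6)]])
c=C.mean(0);yv=(C[0]+C[3]-C[1]-C[2])[:2];yaw=np.arctan2(-yv[0],yv[1]);print(c,np.degrees(yaw),[np.linalg.norm(C[i]-C[i-1]) for i in range(4)])
L=tri([ray(t,(434.6,292)),ray(s,(293,282.5))]);N=tri([ray(t,(497.5,306.4)),ray(s,(293.7,331))]);print(L,N,np.linalg.norm(L[0]-N[0]))
m=(L[0]+N[0])/2;v=L[0]-N[0];yb=np.arctan2(-v[0],v[1]);print(m,np.degrees(yb))
ex=np.array([np.cos(yaw),np.sin(yaw)]);h=c[:2]+.03*ex
q=m[:2]-h;print('hinge',h,'bar rel',q@ex,q@[-ex[1],ex[0]],m[2]-.03,'ang',np.degrees(np.arctan2(-q@ex,m[2]-.03)),np.hypot(q@ex,m[2]-.03))
from plant import ctrl
st=ctrl.get_state();print(R.from_quat(st['tcp_rot']).as_matrix())
```

```text
[ 0.53914263 -0.20054123  0.012     ] -8.123942013864339 [np.float64(0.13815388024775963), np.float64(0.21954637129301077), np.float64(0.13693437095979738), np.float64(0.219110272229445)]
(array([ 0.54129234, -0.15485387,  0.1906945 ]), [np.float64(0.0009055173715198117), np.float64(0.000905517371520167)]) (array([ 0.5302435 , -0.24464213,  0.19347428]), [np.float64(0.0003420276940935747), np.float64(0.0003420276940936465)]) 0.09050821016745902
[ 0.53576792 -0.199748    0.19208439] -7.015235065413932
hinge [ 0.56884157 -0.20478067] bar rel -0.03345293797124097 0.0003083733264850567 0.16208439054066606 ang 11.661649964927967 0.16550060034890163
[[ 9.47708464e-01  3.19137168e-01 -3.67742209e-04]
 [ 3.19137201e-01 -9.47706083e-01  2.15107622e-03]
 [ 3.37976843e-04 -2.15595336e-03 -9.99997619e-01]]
```

>>> move_arm(plan=[0, 0, 35, 0, 0, 0, 50, 0, 0, 35, 0, 0, 0, 50, 26, 36, 0, 0, 0, 6, 50, 26, 36, 0, 0, 0, 6, 50, 26, 36, 0, 0, 0, 6, 50, 26, 36, 0, 0, 0, 6, 50, 26, 36, 0, 0, 0, 6, 50, 26, 36, 0, 0, 0, 6, 50, 26, 36, 0, 0, 0, 6, 50, 26, 36, 0, 0, 0, 6, 50, 26, 36, 0, 0, 0, 6, 50, 26, 36, 0, 0, 0, 6, 50], newtons=30)

```text
time: 1.3
eef_pos: [0.476, -0.2779, 0.3008]
tcp_rot: [0.772, 0.635, -0.0, -0.0]
contact_force: [1.2, -0.7, 0.2]
opening: 0.582
finger_force: 0.0
```

>>> move_arm(plan=[30, 40, 0, 0, 0, 4, 50, 31, 39, 0, 0, 0, 0, 50, 0, 0, 0, 0, 0, 0, 50, 0, 0, 0, 0, 0, 0, 50])

```text
time: 1.7
eef_pos: [0.5367, -0.1995, 0.3006]
tcp_rot: [0.75, 0.661, -0.0, -0.001]
contact_force: [-0.3, -0.5, -0.3]
opening: 0.583
finger_force: 0.0
```

Run:
```python
from plant import ctrl,cams
import cv2
from h import *
s=ctrl.get_state();r=cams.read_camera('wrist');cv2.imwrite('pics/w1.png',r['color'][:,:,::-1])
Rt=R.from_quat(s['tcp_rot']).as_matrix();print(s['time'],s['eef_pos'],Rt.round(3).tolist(),s['opening'])
T=r['T_tool_cam'];M=Rt@T[:3,:3];o=s['eef_pos']+Rt@T[:3,3];f=240/np.tan(np.radians(r['fov_y'])/2)
print('cam',o,M.round(3).tolist())
b=np.array([.536,-.2,.192])
for e in(-.043,0,.043):
    q=M.T@(b+e*np.array([np.sin(np.radians(7.5)),np.cos(np.radians(7.5)),0])-o);print(r['cx']+f*q[0]/-q[2],r['cy']+f*q[1]/q[2])
```

```text
1.7 [ 0.53667713 -0.19947322  0.30062834] [[0.126, 0.992, -0.001], [0.992, -0.126, 0.0], [0.0, -0.001, -1.0]] 0.5828123975265164
cam [ 0.54817515 -0.11592457  0.44411865] [[0.992, 0.118, 0.044], [-0.125, 0.938, 0.323], [-0.003, -0.326, 0.945]]
313.90641030144707 286.47916503293146
314.13345028901557 233.82923337567863
314.38575590262076 175.32027442390384
```

View pics/w1.png

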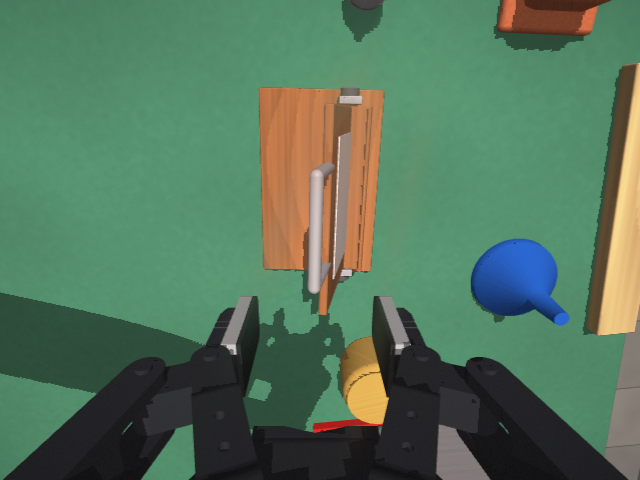

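The wrist view shows the bar from (317,172) to (314,290). That is within about 2 px of the prediction, so I'll go down and pinch it.

>>> move_arm(plan=[0, 0, -30, 0, 0, 0, 50, 0, 0, -30, 0, 0, 0, 50, 0, 0, -30, 0, 0, 0, 50, 0, 0, -25, 0, 0, 0, 50, 0, 0, -13, 0, 0, 0, 50, 0, 0, 0, 0, 0, 0, 50])

```text
time: 2.35
eef_pos: [0.5346, -0.2012, 0.1709]
tcp_rot: [0.752, 0.659, -0.001, -0.002]
contact_force: [0.1, 0.2, -0.1]
opening: 0.586
finger_force: 0.0
```

>>> move_arm(plan=[0, 0, 0, 0, 0, 0, 20, 0, 0, 0, 0, 0, 0, 5, 0, 0, 0, 0, 0, 0, 3, 0, 0, 0, 0, 0, 0, 3, 0, 0, 0, 0, 0, 0, 3, 0, 0, 0, 0, 0, 0, 3], newtons=30)

```text
time: 2.95
eef_pos: [0.5369, -0.2013, 0.1753]
tcp_rot: [0.751, 0.66, -0.0, 0.001]
contact_force: [-2.8, 0.1, 6.1]
opening: 0.105
finger_force: 29.5
```

Run:
```python
import numpy as np
r=.165;c,s=np.cos(np.radians(-7.5)),np.sin(np.radians(-7.5))
a=np.radians(np.linspace(11.7,46,13));d=np.diff(np.c_[-r*np.sin(a)*c,-r*np.sin(a)*s,r*np.cos(a)]*1000,axis=0);print(d.round(1),d.sum(0))
```

```text
[[-7.9  1.  -1.9]
 [-7.8  1.  -2.3]
 [-7.7  1.  -2.7]
 [-7.6  1.  -3. ]
 [-7.4  1.  -3.4]
 [-7.2  1.  -3.8]
 [-7.   0.9 -4.1]
 [-6.8  0.9 -4.5]
 [-6.6  0.9 -4.8]
 [-6.4  0.8 -5.2]
 [-6.1  0.8 -5.5]
 [-5.8  0.8 -5.8]] [-84.5019989   11.12489921 -46.95313263]
```

Gripped: the opening is 9 mm and the pads read 30 N. Now I'll pull along the arc.

>>> move_arm(plan=[-7.9, 1, -1.9, 0, 0, 0, 3, -7.8, 1, -2.3, 0, 0, 0, 3, -7.7, 1, -2.7, 0, 0, 0, 3, -7.6, 1, -3, 0, 0, 0, 3, -7.4, 1, -3.4, 0, 0, 0, 3, -7.2, 1, -3.8, 0, 0, 0, 3])

```text
time: 3.55
eef_pos: [0.492, -0.1947, 0.1577]
tcp_rot: [0.751, 0.66, 0.002, 0.002]
contact_force: [3.0, 0.8, 5.9]
opening: 0.104
finger_force: 30.8
```

>>> move_arm(plan=[-7, 0.9, -4.1, 0, 0, 0, 3, -6.8, 0.9, -4.5, 0, 0, 0, 3, -6.6, 0.9, -4.8, 0, 0, 0, 3, -6.4, 0.8, -5.2, 0, 0, 0, 3, -6.1, 0.8, -5.5, 0, 0, 0, 3, -5.8, 0.8, -5.8, 0, 0, 0, 3])

```text
time: 4.15
eef_pos: [0.4521, -0.1888, 0.1255]
tcp_rot: [0.751, 0.66, 0.001, 0.0]
contact_force: [6.4, 3.6, 2.0]
opening: 0.107
finger_force: 31.4
```

>>> move_arm(plan=[0, 0, 0, 0, 0, 0, 3, 0, 0, 0, 0, 0, 0, 3])

```text
time: 4.35
eef_pos: [0.4506, -0.1885, 0.1243]
tcp_rot: [0.751, 0.66, -0.0, -0.002]
contact_force: [4.1, 2.8, -5.6]
opening: 0.102
finger_force: 30.7
```

>>> move_arm(plan=[0, 0, 0, 0, 0, 0, 15, 0, 0, 0, 0, 0, 0, 28, 0, 0, 0, 0, 0, 0, 28, 0, 0, 0, 0, 0, 0, 28])

```text
time: 4.75
eef_pos: [0.4519, -0.1898, 0.1264]
tcp_rot: [0.751, 0.66, -0.0, -0.0]
contact_force: [0.1, -0.2, -0.4]
opening: 0.331
finger_force: 0.0
```

>>> move_arm(plan=[0, 0, 10, 0, 0, 0, 28, 0, 0, 20, 0, 0, 0, 28, 0, 0, 30, 0, 0, 0, 28, 0, 0, 40, 0, 0, 0, 28, 0, 0, 40, 0, 0, 0, 28, 0, 0, 20, 0, 0, 0, 28, 0, 0, 0, 0, 0, 0, 28, 0, 0, 0, 0, 0, 0, 28])

```text
time: 5.55
eef_pos: [0.452, -0.1896, 0.2865]
tcp_rot: [0.751, 0.66, -0.0, 0.0]
contact_force: [-0.3, 0.6, -0.4]
opening: 0.331
finger_force: 0.0
```

Run:
```python
from plant import ctrl,cams
import cv2
from h import *
s=ctrl.get_state()
a=cams.read_camera('side')['color'];w=cams.read_camera('wrist')
cv2.imwrite('pics/e.png',np.hstack([cv2.resize(a,(400,300)),cv2.resize(w['color'],(400,300))])[:,:,::-1])
cv2.imwrite('pics/eside.png',a[:,:,::-1])
Rt=R.from_quat(s['tcp_rot']).as_matrix();T=w['T_tool_cam'];M=Rt@T[:3,:3];o=s['eef_pos']+Rt@T[:3,3];f=240/np.tan(np.radians(w['fov_y'])/2)
for g in(35,45,55):
    t=np.radians(g);b=np.array([.5688-.1655*np.sin(t)*.991,-.2048+.1655*np.sin(t)*.131,.03+.1655*np.cos(t)])
    q=M.T@(b-o);print(g,'wrist half-px',(w['cx']+f*q[0]/-q[2])*.625+400,(w['cy']+f*q[1]/q[2])*.625)
print(s['time'],s['contact_force'])
```

```text
35 wrist half-px 615.393802378898 142.33215016038062
45 wrist half-px 597.3764745320947 137.95952184886514
55 wrist half-px 584.0952806893595 133.3997015328668
5.55 [-0.27660737  0.64607258 -0.40211187]
```

View pics/e.png

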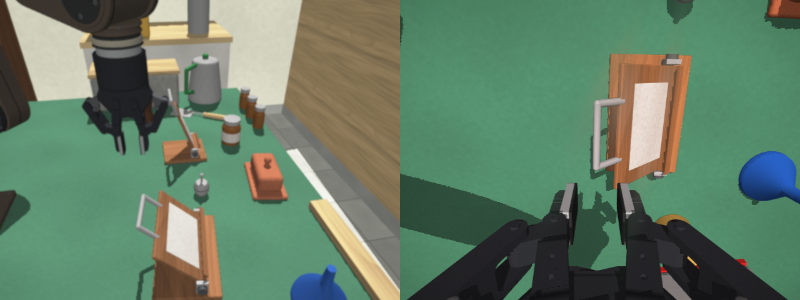

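In the wrist view the bar's middle is at about (597,136), which puts the board at about 45°. It is free of the fingers and the narrow stand looks untouched. Next I'll wait a good second and check that it stays put.

>>> move_arm(plan=[0, 0, 0, 0, 0, 0, 28, 0, 0, 0, 0, 0, 0, 28, 0, 0, 0, 0, 0, 0, 28, 0, 0, 0, 0, 0, 0, 28, 0, 0, 0, 0, 0, 0, 28, 0, 0, 0, 0, 0, 0, 28, 0, 0, 0, 0, 0, 0, 28, 0, 0, 0, 0, 0, 0, 28, 0, 0, 0, 0, 0, 0, 28, 0, 0, 0, 0, 0, 0, 28, 0, 0, 0, 0, 0, 0, 28, 0, 0, 0, 0, 0, 0, 28])

```text
time: 6.85
eef_pos: [0.4521, -0.1896, 0.2863]
tcp_rot: [0.751, 0.66, -0.0, 0.0]
contact_force: [-0.6, -0.2, -0.2]
opening: 0.331
finger_force: 0.0
```

Run:
```python
from plant import cams,order
import cv2,numpy as np
a=cams.read_camera('side')['color'];b=cv2.imread('pics/eside.png')[:,:,::-1]
d=cv2.absdiff(a,b).max(2)[290:]
n=(d>40).sum();print('changed px near wide stand',n)
if n<60: print(order.sign_off())
```

```text
changed px near wide stand 0
the job is handed in; nothing more can be done
None
```

The wide stand's board now leans back about 45° by the camera and stayed put, released, for over a second; the narrow stand was left alone, and I handed the job in just after 6.85 s.

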